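# Feel out and release the latched blender key

## Task

One of the four identical keys on the front of the blender base was left latched down, and it must be let up before the jug is fitted. Go along the row from left to right, as seen from the robot, tapping every one of the four keys lightly with the fingertips to feel which it is, without setting any key in or off; then press the latched one in and let go so that it springs up, leaving all four keys up. Only touch the keys: leave the measuring cup, the stopper and everything else on the counter where they stand.

Things in the scene. Friction and masses are not known exactly. Their poses are not given: they have to be found in the camera images.
- blender: Motor base of a bar blender, fixed to the counter: a flat aluminium box 250 mm deep (its x), 300 mm wide (its y), its flat top deck 55 mm above the counter. Origin at the centre of its underside; its own -x side is the front and faces the robot (turned up to about 20 deg), +y is its left end as seen from the robot.
- row (a point): Middle of the key row, on the deck surface (55 mm above the counter), axes as the blender's. The keys stand in line along its y at +63, +21, -21 and -63 mm. The grey round drive head behind the keys (140 mm diameter, centre 125 mm further in x) rises 20 mm above the deck, its steel coupling 36 mm.
- key_1_top (a point): Centre of the top face of one of the four identical black keys, moving with it. Cap 34 mm (blender x) by 26 mm (y), 42 mm from key to key. An up key's top is 14 mm above the deck, 69 mm above the counter; pressing moves it straight down. The number says nothing of its place in the row.
- key_1 (a joint): Stroke of that key in m: 0 up, 0.0045 latched, 0.010 at its lower stop. All four are alike, push-push: pushed 9 mm or more (or to the stop) below the up position and let go, a key that was up stays latched at 4.5 mm, and a latched key springs fully up. Let go short of 7 mm, it goes back to how it was. At the start exactly one key is latched.
- key_2_top (a point): Centre of the top face of one of the four identical black keys, moving with it. Cap 34 mm (blender x) by 26 mm (y), 42 mm from key to key. An up key's top is 14 mm above the deck, 69 mm above the counter; pressing moves it straight down. The number says nothing of its place in the row.
- key_2 (a joint): Stroke of that key in m: 0 up, 0.0045 latched, 0.010 at its lower stop. Forces, the same for all keys: an up key starts to give at 1.4 N; moved slowly it takes 2 N at 2 mm, 3 N at 3 mm, up to 4 N from there to 8 mm and 5 N at the stop. A latched key feels firm, moving under 0.5 mm, up to about 2.8 N, then goes on with 3 to 5 N.
- key_3_top (a point): Centre of the top face of one of the four identical black keys, moving with it. Cap 34 mm (blender x) by 26 mm (y), 42 mm from key to key. An up key's top is 14 mm above the deck, 69 mm above the counter; pressing moves it straight down. The number says nothing of its place in the row.
- key_3 (a joint): Stroke of that key in m: 0 up, 0.0045 latched, 0.010 at its lower stop. Behaves as told for keys 1 and 2.
- key_4_top (a point): Centre of the top face of one of the four identical black keys, moving with it. Cap 34 mm (blender x) by 26 mm (y), 42 mm from key to key. An up key's top is 14 mm above the deck, 69 mm above the counter; pressing moves it straight down. The number says nothing of its place in the row.
- key_4 (a joint): Stroke of that key in m: 0 up, 0.0045 latched, 0.010 at its lower stop. Behaves as told for keys 1 and 2.
- jigger: Small steel measuring cup, loose, 38 mm wide, 42 mm tall, standing on the deck beside one end of the key row (about 118 mm to the left of the row's middle). Origin at its foot.
- stopper: Cork bottle stopper with a black head, loose, 30 mm wide, 34 mm tall, standing on the deck about 118 mm to the right of the row's middle. Origin at its foot.
- glass_1: Tall clear beer glass, 72 mm wide at the rim, 165 mm tall, loose on the counter to the right of the blender base. Origin under its foot.
- glass_2: A second such beer glass, on the left of the blender base, near the end of the key row. Origin under its foot.
- jug: Clear blender jug, 124 mm wide at the rim, 170 mm tall, with a black handle, loose on the counter to the left of the blender base. Origin under its foot.
- barspoon: Spoon 200 mm long lying flat on the counter at the front right of the blender base. Origin at its underside.
There are look-alikes about, which are no part of the job. Leave any black or pink look-alike of the glass_1 alone.

How it is judged:
By the outcome, as a careful person would: the job done as asked, in the order asked, and still so for the second after the job is handed in, with the robot touching nothing.
It also fails if it takes over 56 s, if anything falls off the work surface, if the arm or the gripper's body presses on something with over 40 N, if the wrist force passes 120 N, or if a joint passes its speed limit or range.

## Robot

A 6-joint arm with a two-finger parallel gripper is mounted at the origin on the work surface. World frame = base frame: x ahead of the robot, y to its left, z up, the work surface at z = 0. Lengths are in mm, angles in rad, forces in N, time in s.
With the tool pointing down it reaches from about 300 to 950 mm from the base axis. Payload 3.1 kg.
Tool frame: the origin (TCP) lies on the centre line of the jaws, within the pads' length; the fingertips stand tips_ahead ahead of it and the grasp point (between the pads) lies 6 mm ahead of it (tips_ahead is the distance from the TCP to the fingertips, in mm); z points along the fingers, x is the direction in which the jaws open and shut, and the axes are right-handed (so a half turn about z gives the same grasp; the last joint's range is limited). The gripper opens to 85 mm and grips with 20 to 120 N. Pads are 22 mm wide; open, the fingers measure 114 mm over their backs; the gripper's body (76 mm by 85 mm) begins 54 mm behind the grasp point. The pads swing forward as they close: fully open they stand 13 mm farther back than shut.
Start: joints at [-0.07, 0.308, 1.634, -0, 1.2, -0.07], TCP at [625.006, -0.028, 256.272] pointing down, gripper open.
Joint ranges: [-3.06, 3.06], [-0.79, 1.96], [0.05, 2.63], [-1.19, 4.34], [0.05, 2.64], [-2.94, 2.94]. Speed limits (rad/s): [2.79, 2.79, 3.14, 3.14, 3.14, 3.14].

## Interface

Orientations are given as a 3x3 rotation matrix whose columns are the frame's x, y, z axes.
In Python, from rig import * gives the robot as it stands. The module is installed in compiled form; this text tells all that it offers.
- The arm moves only by the shell command python3 -m jog 'ROWS' [FORCE]. ROWS is JSON, a list that holds one entry, the list of rows, each a list of 5 numbers: the opening, from 0 (shut) to 1 (fully open), then the shift along the tool's x, y, z in m, then the turn about the tool's z in degrees. A call has 1 to 12 rows; each row is the pose to reach, as a shift and turn from the pose measured when the call began, along the tool's axes at that moment; what a row does not reach only later rows make up. A row lasts 1/12 s, in which the tool goes at most 41.7 mm and 7.16 degrees, less where a joint would pass 70% of its speed; a pose out of reach is approached as far as the arm can. A call with a gripper value outside its range is refused whole. The fingers move at their own pace and stop on an object; FORCE is the grip in N (left out, the last holds). Time passes only in rows, so rows that repeat a pose let the fingers close. It gives the time, the measured TCP pose, the force and the opening at its end, in the units of the state.
- read_state(): the state, without advancing time (a new reading comes with each control period).
- get_image(name): name is "scene" or "side" or "wrist"; returns a dict with "image" (400x640x3 uint8, red, green, blue), "depth" (400x640 float32, mm along the optical axis (not along the pixel's ray), 0 where there is no reading), "K" (3x3 intrinsics, pixels), "extrinsics" (4x4, takes a point from camera to world coordinates); the wrist camera has in their place "hand_eye" (4x4, takes a point from camera to tool coordinates, whose origin is the TCP and whose axes are the tool frame's). Camera axes: x right, y up, looking along -z (the intrinsics and any distortion apply to the point x, -y, -z); pixel columns grow to the right and rows downward; lengths in mm; the calibration is good to about 2 mm. A picture is of the moment at which its call begins: read the wrist's pose just before it.
- close_job(): hands the job in, once; it reports no verdict.
The state is a dict: "time_s": time; "joints": joint angles; "qvel": joint speeds; "joint_efforts": joint torques, N m; "tcp_pos": TCP position; "eef_rot": TCP orientation; "force": force on the tool from outside, world axes, zero at the start; "torque": the same for the moment, N m; "finger_gap": finger opening in mm.
Only numpy, scipy, OpenCV 4.12 (cv2) and the standard library are available. Lean on these libraries where they do the work, as an engineer would, in place of code of your own. Each camera call takes 0.05 s, during which the arm holds its last target.

## Working session

There is one attempt and no reset: what is moved stays moved. The work goes in short steps, Python scripts to look and compute and a shell command to move; the robot and the scene stay as the last step left them, time stands still between calls to the robot, and variables do not carry over. Pictures are saved under pics/ and viewed, and the job is handed in when it is done.

```bash
mkdir -p pics
cat > h.py <<'E'
from rig import *
import numpy as np, cv2
def snap(name,fn):
    s=read_state(); d=get_image(name)
    cv2.imwrite('pics/'+fn+'.png',cv2.cvtColor(d['image'],cv2.COLOR_RGB2BGR))
    if 'hand_eye' in d:
        T=np.eye(4);T[:3,:3]=s['eef_rot'];T[:3,3]=s['tcp_pos'];d['E']=T@d['hand_eye']
    else: d['E']=d['extrinsics']
    np.savez('pics/'+fn+'.npz',**{k:d[k] for k in('image','depth','K','E')})
    return d
def cloud(d):
    K=np.array(d['K']);z=d['depth'];v,u=np.mgrid[:z.shape[0],:z.shape[1]]
    P=np.stack([(u-K[0,2])/K[0,0]*z,-(v-K[1,2])/K[1,1]*z,-z],-1)
    E=np.array(d['E']);return P@E[:3,:3].T+E[:3,3]
E
python3 - <<'E'
from h import *
s=read_state();print({k:np.round(v,3).tolist() if not isinstance(v,(str,dict)) else v for k,v in s.items()})
for n in('scene','side','wrist'): snap(n,n+'0')
d=get_image('wrist');print([k for k in d]);print(d['K'])
E
```

```text
{'time_s': 0.0, 'joints': [-0.07, 0.309, 1.635, -0.0, 1.2, -0.07], 'qvel': [-0.001, -0.001, -0.001, 0.0, -0.0, 0.0], 'joint_efforts': [0.0, -41.525, -27.667, -0.0, 0.01, -0.0], 'tcp_pos': [624.211, 0.01, 255.023], 'eef_rot': [[1.0, -0.0, -0.002], [-0.0, -1.0, 0.0], [-0.002, -0.0, -1.0]], 'force': [0.472, 0.749, -0.281], 'torque': [0.021, 0.0, 0.002], 'finger_gap': 85.268}
['image', 'depth', 'K', 'hand_eye']
[[311.63014694   0.         313.22479204]
 [  0.         311.63014694 202.72618744]
 [  0.           0.           1.        ]]
```

View pics/scene0.png

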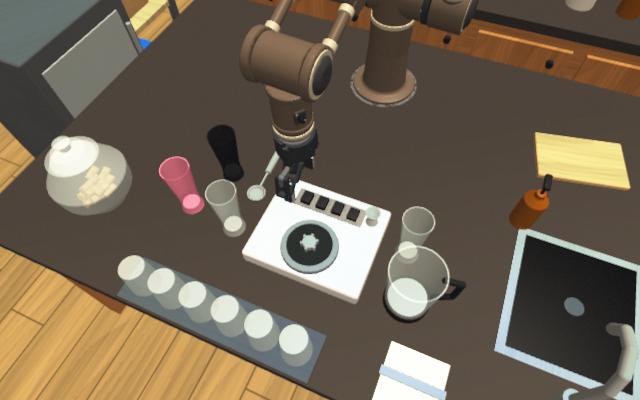

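View pics/side0.png

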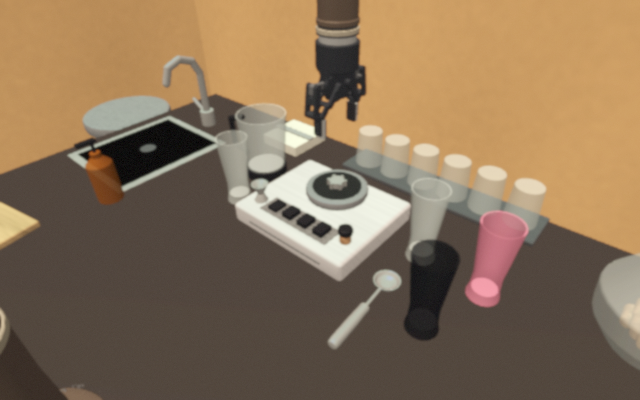

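View pics/wrist0.png

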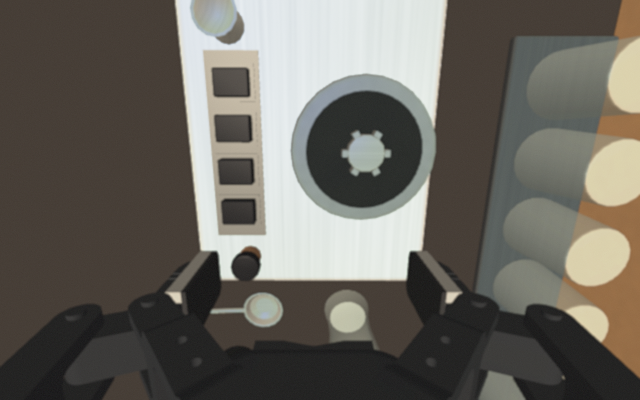

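The wrist image shows the four keys at (230,82), (233,128), (237,171) and (239,211), with left at the top. The jigger is at (214,12) and the stopper at (246,263). Next I'll measure the keys.

```bash
cat > meas.py <<'E'
from h import *
import sys
def keys(fn,boxes):
    d=np.load('pics/'+fn+'.npz');P=cloud(d);im=cv2.cvtColor(d['image'],cv2.COLOR_RGB2HSV)
    K=d['K'];E=d['E'];out=[]
    for (u,v) in boxes:
        m=np.zeros(im.shape[:2],np.uint8);m[v-24:v+25,u-26:u+27]=1
        m&=(im[...,2]<80).astype(np.uint8)
        n,l,st,c=cv2.connectedComponentsWithStats(m)
        i=1+np.argmax(st[1:,4]);mm=l==i
        r=cv2.minAreaRect(np.argwhere(mm)[:,::-1].astype(np.float32))
        cu,cv_=r[0]
        dep=np.median(P[cv2.erode(mm.astype(np.uint8),np.ones((5,5)))>0][:,2])
        ray=E[:3,:3]@np.array([(cu-K[0,2])/K[0,0],-(cv_-K[1,2])/K[1,1],-1.]);t=(69-E[2,3])/ray[2]
        p=E[:3,3]+t*ray;out.append(p)
        print((u,v),np.round(r[0],1),np.round(r[1],1),round(r[2],1),'area',st[i,4],'zdepth',round(float(dep),1),np.round(p,1))
    return np.array(out)
if __name__=='__main__':
    p=keys('wrist0',[(230,82),(233,128),(237,171),(239,211)])
    print(np.diff(p,axis=0)); 
    d=np.load('pics/wrist0.npz');P=cloud(d)
    for u,v in[(280,50),(280,230),(360,250),(420,60)]:print('deck',np.round(P[v,u],1))
    for u,v in[(214,10),(246,263),(345,152)]:print('obj',np.round(P[v,u],1))
E
python3 meas.py
```

```text
(230, 82) [230.9  82.8] [26.1 35.4] 87.0 area 273 zdepth 65.8 [549.7  99.   69. ]
(233, 128) [233.  128.5] [25. 36.] 90.0 area 668 zdepth 70.0 [548.9  58.2  69. ]
(237, 171) [236. 171.] [24. 34.] 90.0 area 850 zdepth 69.9 [549.1  17.3  69. ]
(239, 211) [238.5 211. ] [24. 33.] 90.0 area 823 zdepth 69.9 [549.  -23.9  69. ]
[[-8.01841918e-01 -4.07958669e+01  5.68434189e-14]
 [ 1.92801565e-01 -4.08253531e+01  0.00000000e+00]
 [-1.36025598e-01 -4.12357458e+01  0.00000000e+00]]
deck [594.1 129.2  54.7]
deck [589.5 -48.7  57.6]
deck [677.  -72.8  55.6]
deck [725.4 120.3  56.4]
obj [545.  152.2  89.4]
obj [558.1 -72.2  89. ]
obj [653.8  38.5  92.2]
```

Run:
```python
from h import *
def bp(fn,u,v,z):
    d=np.load('pics/'+fn+'.npz');K=d['K'];E=d['E']
    ray=E[:3,:3]@np.array([(u-K[0,2])/K[0,0],-(v-K[1,2])/K[1,1],-1.]);t=(z-E[2,3])/ray[2]
    return np.round(E[:3,3]+t*ray,1)
print('g2 rim',bp('scene0',418,222,165),bp('side0',232,140,165),'foot',bp('scene0',408,252,5),bp('side0',238,195,5))
print('head',bp('wrist0',364,147,75),'coup',bp('wrist0',366,153,91))
print('jig',bp('wrist0',214,12,97),bp('side0',260,184,97),'stop',bp('wrist0',245,267,89))
print('cornersL',[bp('side0',u,v,55) for u,v in[(237,207),(333,262),(410,209),(312,162)]])
d=np.load('pics/wrist0.npz')
for n,(r,c) in dict(scene0=(slice(150,350),slice(220,480)),side0=(slice(80,290),slice(180,480)))  .items():
    im=cv2.imread('pics/'+n+'.png')[r,c];cv2.imwrite('pics/'+n+'c.png',cv2.resize(im,None,fx=3 if n=='x' else 2.6,fy=2.6,interpolation=cv2.INTER_CUBIC))
```

```text
g2 rim [570.7 255.5 165. ] [560.4 242.7 165. ] foot [564.7 258.2   5. ] [565.8 260.4   5. ]
head [673.4  41.4  75. ] coup [672.9  37.5  91. ]
jig [547.  148.6  97. ] [546.  145.8  97. ] stop [556.8 -76.6  89. ]
cornersL [array([493.1, 167.7,  55. ]), array([497. , -98.1,  55. ]), array([ 725.2, -122.6,   55. ]), array([737.6, 167.7,  55. ])]
```

View pics/side0c.png

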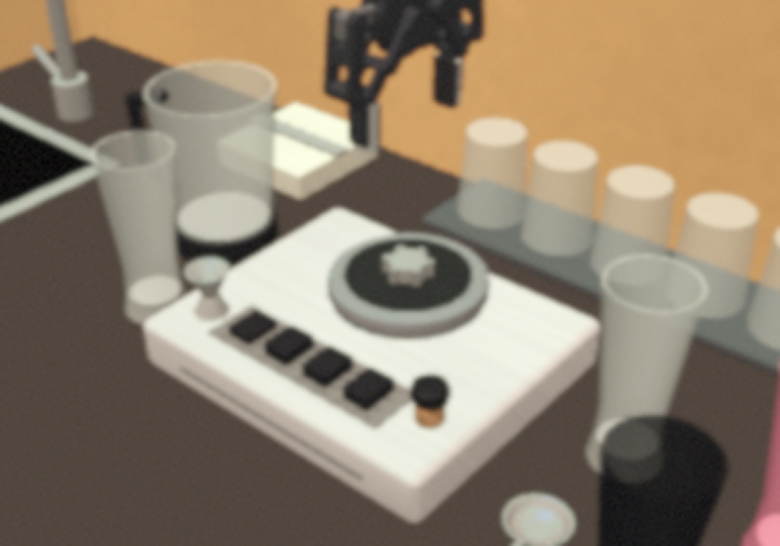

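View pics/scene0c.png

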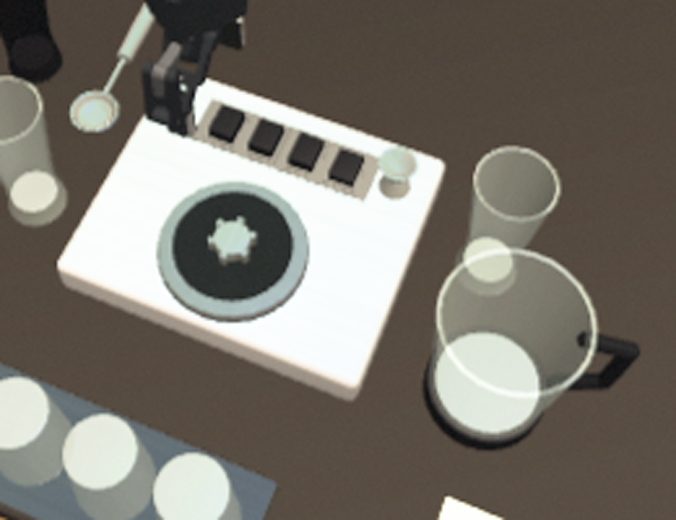

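The blender sits nearly square to the robot: key centres run x≈549 with y = 99, 58, 17, -24, and the row's yaw is about 0. The glass on the left has its rim edge at y≈219, so it is clear. I'll shut the fingers and go above the leftmost key.

```bash
python3 -m jog '[[[0,-0.020,-0.025,0,0],[0,-0.040,-0.050,0,0],[0,-0.060,-0.080,0,0],[0,-0.0745,-0.099,0,0],[0,-0.0745,-0.099,0.03,0],[0,-0.0745,-0.099,0.06,0],[0,-0.0745,-0.099,0.09,0],[0,-0.0745,-0.099,0.09,0],[0,-0.0745,-0.099,0.09,0],[0,-0.0745,-0.099,0.09,0]]]' 20
python3 - <<'E'
from h import *
for n in('side','wrist'): snap(n,n+'1')
im=cv2.imread('pics/side1.png')[60:290,160:460];cv2.imwrite('pics/side1c.png',cv2.resize(im,None,fx=2.6,fy=2.6,interpolation=cv2.INTER_CUBIC))
E
```

```text
time_s: 1.03
tcp_pos: [550.9, 99.0, 166.8]
eef_rot: [[1.0, -0.0, 0.0], [-0.0, -1.0, 0.0], [0.0, -0.0, -1.0]]
force: [0.5, -0.0, 0.1]
finger_gap: 0.0
```

View pics/side1c.png

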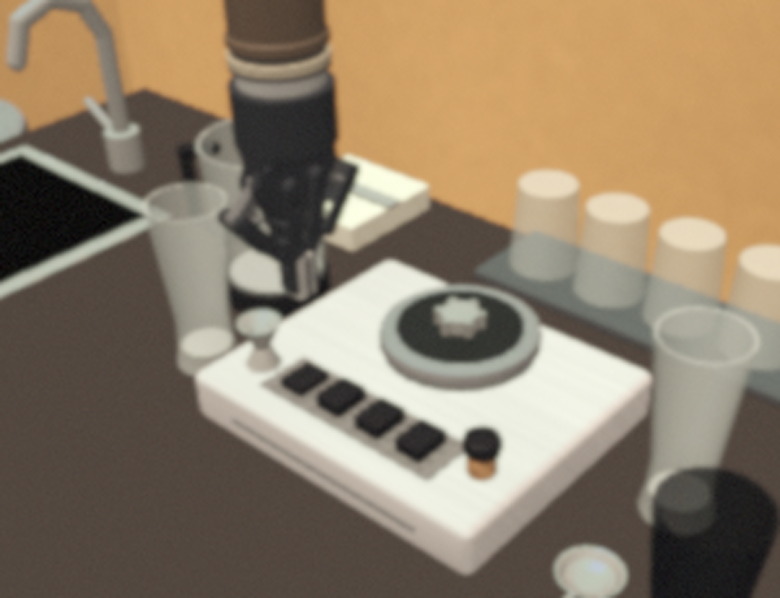

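View pics/wrist1.png

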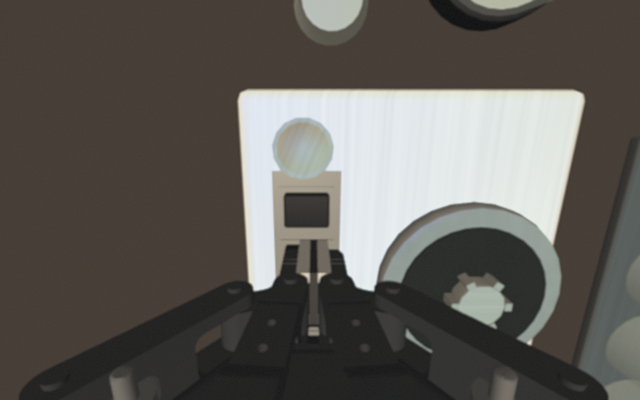

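Run:
```python
from h import *
from meas import keys
keys('wrist1',[(306,210)])
d=np.load('pics/wrist1.npz');P=cloud(d);E=d['E'];print(np.round(E,2).tolist())
# fingertip points
for v in range(238,300,6): print(v,[np.round(P[v,u],0).tolist() for u in (304,313,322)])
# key corner plate edges
print('key z',np.round(np.median(P[200:220,295:318,2]),1),'plate',np.round(np.median(P[234:238,285:295,2]),1),np.round(np.median(P[184:188,290:320,2]),1))
# tip projection candidates
K=d['K']
for ta in (6,10,15,20,25):
  for q in ([0,-11,ta],[0,11,ta]):
    w=np.array([550.9,99.0,166.8])+np.array([q[0],-q[1],-q[2]]);c=E[:3,:3].T@(w-E[:3,3]);print(ta,q,np.round([K[0,2]+K[0,0]*c[0]/-c[2],K[1,2]-K[1,1]*c[1]/-c[2]],0))
```

```text
(306, 210) [306.  209.5] [44. 33.] -0.0 area 1491 zdepth 65.9 [548.  102.9  69. ]
[[1.0, 0.0, -0.0, 552.67], [0.0, 0.96, 0.26, 167.55], [0.0, -0.26, 0.96, 286.31], [0.0, 0.0, 0.0, 1.0]]
238 [[546.0, 76.0, 58.0], [553.0, 76.0, 57.0], [560.0, 76.0, 57.0]]
244 [[549.0, 112.0, 154.0], [553.0, 111.0, 153.0], [557.0, 112.0, 153.0]]
250 [[549.0, 112.0, 161.0], [553.0, 112.0, 162.0], [557.0, 112.0, 160.0]]
256 [[549.0, 112.0, 168.0], [553.0, 112.0, 166.0], [557.0, 112.0, 167.0]]
262 [[549.0, 112.0, 173.0], [553.0, 112.0, 173.0], [556.0, 112.0, 173.0]]
268 [[549.0, 112.0, 177.0], [553.0, 112.0, 178.0], [556.0, 112.0, 177.0]]
274 [[550.0, 111.0, 181.0], [553.0, 111.0, 182.0], [556.0, 111.0, 182.0]]
280 [[550.0, 113.0, 188.0], [553.0, 108.0, 181.0], [556.0, 113.0, 189.0]]
286 [[550.0, 113.0, 193.0], [553.0, 106.0, 181.0], [556.0, 113.0, 192.0]]
292 [[550.0, 113.0, 196.0], [553.0, 104.0, 181.0], [556.0, 113.0, 196.0]]
298 [[550.0, 113.0, 200.0], [553.0, 101.0, 181.0], [556.0, 111.0, 197.0]]
key z 65.9 plate 56.9 57.2
6 [0, -11, 6] [308. 254.]
6 [0, 11, 6] [309. 298.]
10 [0, -11, 10] [309. 250.]
10 [0, 11, 10] [309. 293.]
15 [0, -11, 15] [309. 246.]
15 [0, 11, 15] [309. 288.]
20 [0, -11, 20] [309. 241.]
20 [0, 11, 20] [309. 283.]
25 [0, -11, 25] [309. 238.]
25 [0, 11, 25] [309. 278.]
```

```bash
python3 -m jog '[[[0,-0.0045,-0.001,0.02,0],[0,-0.0045,-0.001,0.04,0],[0,-0.0045,-0.001,0.058,0],[0,-0.0045,-0.001,0.062,0],[0,-0.0045,-0.001,0.062,0],[0,-0.0045,-0.001,0.062,0]]]'
python3 - <<'E'
from h import *
print([np.round(read_state()[k],2) for k in('tcp_pos','force')])
for n in('side','wrist'): snap(n,n+'2')
im=cv2.imread('pics/side2.png')[120:270,200:400];cv2.imwrite('pics/side2c.png',cv2.resize(im,None,fx=4,fy=4,interpolation=cv2.INTER_CUBIC))
E
```

```text
time_s: 1.63
tcp_pos: [548.8, 100.1, 107.5]
eef_rot: [[1.0, -0.0, 0.005], [-0.0, -1.0, 0.001], [0.005, -0.001, -1.0]]
force: [0.2, -0.3, -0.7]
finger_gap: 0.2
[array([548.83, 100.12, 107.52]), array([ 0.23, -0.27, -0.71])]
```

View pics/side2c.png

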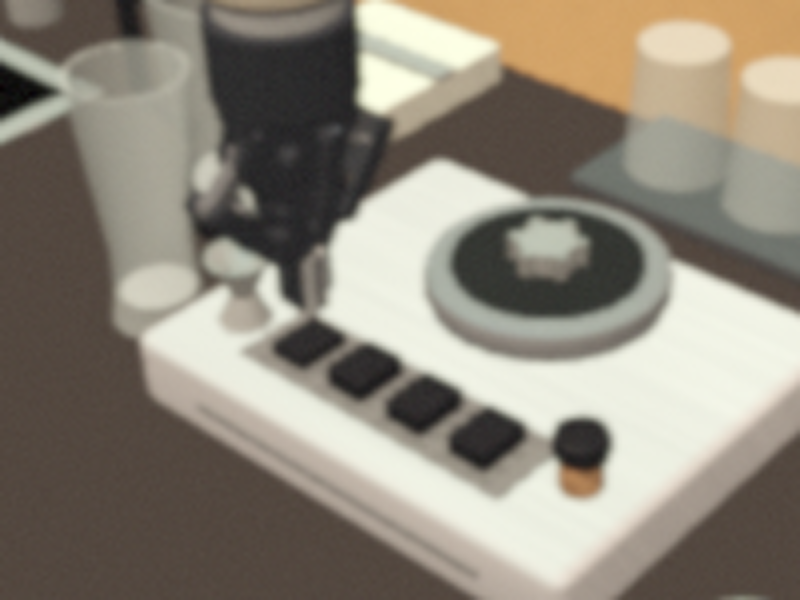

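View pics/wrist2.png

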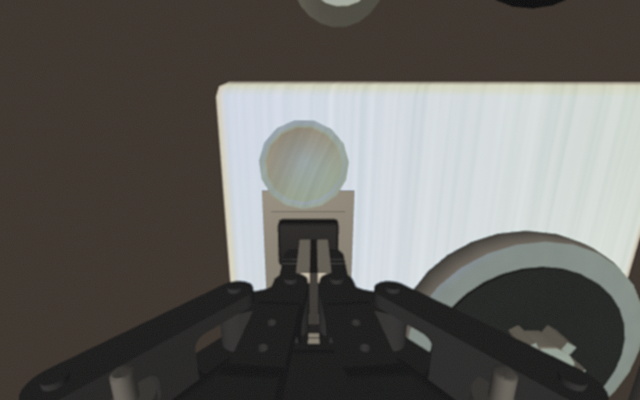

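Run:
```python
from h import *
d=np.load('pics/wrist2.npz');P=cloud(d);K=d['K'];E=d['E'];im=d['image'].astype(int).sum(2)
print(im[228,270:345]);print(im[210:250,300])
def bp(u,v,z):
    ray=E[:3,:3]@np.array([(u-K[0,2])/K[0,0],-(v-K[1,2])/K[1,1],-1.]);t=(z-E[2,3])/ray[2]
    return np.round(E[:3,3]+t*ray,1)
print('L',bp(279,228,65),'R',bp(338,228,65),'far',bp(308,220,65))
for v in (240,242,246,250,256): print(v,[np.round(P[v,u],1).tolist() for u in (300,304,322,327)])
print('key z',np.round(np.median(P[226:234,285:293,2]),1),'plate',np.round(np.median(P[215:217,285:330,2]),1))
```

```text
[402 404 401 401 402 399 366 289 177 118 132 134 141 139 136 143 134 147
 140 139 138 140 140 143 141 143 148 142 137 139 142 138 144 137 138 137
 136 142 140 143 142 142 137 138 140 139 142 143 141 139 138 141 140 139
 141 139 143 138 136 139 147 140 138 142 141 135 116 139 228 333 382 394
 394 393 393]
[396 363 378 406 406 407 411 384 310 195 101  69  74  95 105 129 128 139
 142 137 144 140 137 137 137 133 132 139 146 189 241 265 270 265 270 276
 274 279 284 283]
L [532.  110.1  65. ] R [564.5 110.   65. ] far [548.  114.7  65. ]
240 [[544.4, 112.6, 88.6], [546.3, 112.8, 89.1], [554.8, 113.1, 89.9], [557.2, 112.7, 89.1]]
242 [[544.5, 112.8, 91.6], [546.4, 112.9, 92.0], [554.7, 112.8, 91.7], [557.0, 113.2, 92.6]]
246 [[544.7, 113.0, 96.7], [546.5, 113.0, 96.7], [554.6, 112.9, 96.5], [556.8, 113.1, 97.1]]
250 [[544.8, 112.8, 100.6], [546.6, 113.0, 101.2], [554.4, 112.7, 100.4], [556.6, 112.5, 100.2]]
256 [[545.0, 112.9, 107.1], [546.7, 113.0, 107.3], [554.2, 113.0, 107.3], [556.3, 112.8, 106.9]]
key z 65.9 plate 58.0
```

```bash
python3 -m jog '[[[0,-0.0025,0,0.006,0],[0,-0.0025,0,0.012,0],[0,-0.0025,0,0.014,0],[0,-0.0025,0,0.014,0],[0,-0.0025,0,0.014,0],[0,-0.0025,0,0.014,0]]]'; for i in 1 2 3; do python3 -m jog '[[[0,0,0,0.001,0],[0,0,0,0.001,0],[0,0,0,0.001,0]]]' | egrep 'tcp|force'; done
```

```text
time_s: 2.23
tcp_pos: [546.8, 100.2, 93.9]
eef_rot: [[1.0, -0.0, 0.006], [-0.0, -1.0, 0.001], [0.006, -0.001, -1.0]]
force: [-0.3, 0.1, 0.4]
finger_gap: 0.2
tcp_pos: [546.8, 100.2, 92.8]
force: [0.3, 0.4, -0.6]
tcp_pos: [546.8, 100.2, 91.8]
force: [1.3, -0.1, 0.3]
tcp_pos: [546.7, 100.2, 90.7]
force: [-0.1, -0.4, 0.3]
```

```bash
python3 -m jog '[[[0,0,0,0.001,0],[0,0,0,0.001,0],[0,0,0,0.001,0]]]' | egrep 'tcp|force'; python3 -m jog '[[[0,0,0,0.001,0],[0,0,0,0.001,0],[0,0,0,0.001,0]]]' | egrep 'tcp|force'
```

```text
tcp_pos: [546.9, 100.3, 89.9]
force: [-0.4, 0.6, 1.7]
tcp_pos: [546.9, 100.3, 89.1]
force: [-0.1, -1.0, 2.4]
```

```bash
python3 -m jog '[[[0,0,0,0.001,0],[0,0,0,0.001,0],[0,0,0,0.001,0]]]' | egrep 'tcp|force'; python3 -m jog '[[[0,0,0,0.001,0],[0,0,0,0.001,0],[0,0,0,0.001,0]]]' | egrep 'tcp|force'
```

```text
tcp_pos: [547.0, 100.3, 88.1]
force: [-1.9, -0.2, 2.7]
tcp_pos: [546.9, 100.3, 87.1]
force: [-1.1, -0.4, 3.5]
```

Run:
```python
from h import *
for n in('side','wrist'): snap(n,n+'3')
s=read_state();print(s['force'],s['tcp_pos'])
d=np.load('pics/wrist3.npz');P=cloud(d)
print([round(float(x),1) for x in P[215:262,290,2]])
a=cv2.imread('pics/side3.png')[150:250,240:360];b=cv2.imread('pics/side2.png')[150:250,240:360]
cv2.imwrite('pics/side3c.png',cv2.resize(np.vstack([a]),None,fx=6,fy=6,interpolation=cv2.INTER_CUBIC))
cv2.imwrite('pics/wrist3c.png',cv2.resize(cv2.imread('pics/wrist3.png')[140:300,220:400],None,fx=4,fy=3.7,interpolation=cv2.INTER_CUBIC))
```

```text
[-0.82044269 -0.15831382  3.91137719] [546.97121264 100.25656177  87.16165866]
[98.0, 98.8, 97.5, 98.8, 99.0, 98.2, 56.8, 56.5, 57.6, 56.9, 59.6, 57.1, 58.3, 57.3, 57.6, 57.7, 58.8, 59.4, 60.2, 61.8, 63.1, 63.0, 62.3, 62.7, 62.8, 63.3, 63.1, 62.8, 63.3, 63.4, 63.2, 63.7, 63.7, 62.6, 70.3, 70.9, 71.7, 74.3, 74.8, 75.7, 76.8, 78.1, 78.4, 78.9, 79.1, 81.2, 81.8]
```

View pics/side3c.png

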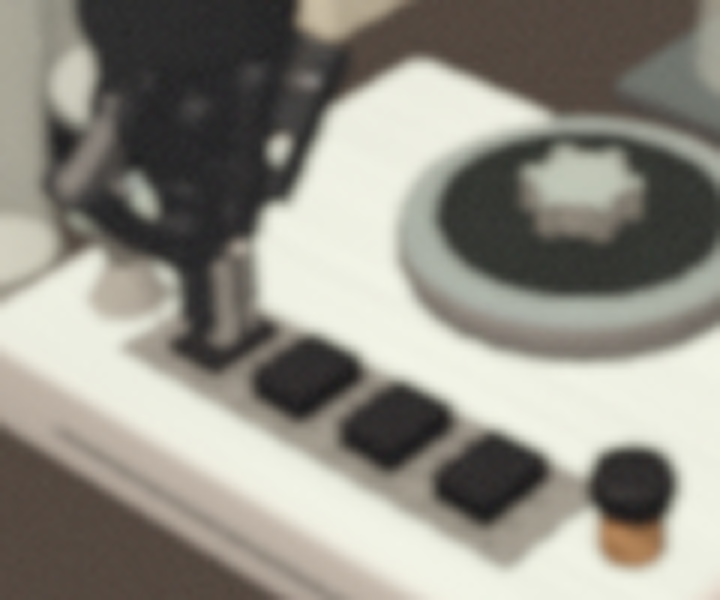

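View pics/wrist3c.png

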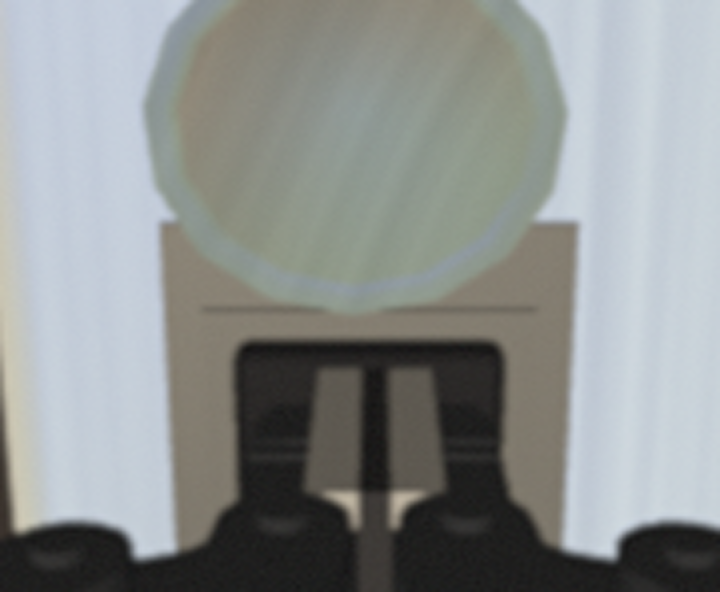

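```bash
python3 -m jog '[[[0,0,0,-0.001,0],[0,0,0,-0.001,0],[0,0,0,-0.001,0]]]' | egrep 'tcp|force'; python3 -m jog '[[[0,0,0,-0.001,0],[0,0,0,-0.001,0],[0,0,0,-0.001,0]]]' | egrep 'tcp|force';  python3 -m jog '[[[0,0,0,-0.001,0],[0,0,0,-0.001,0],[0,0,0,-0.001,0]]]' | egrep 'tcp|force'; python3 -m jog '[[[0,0,0,-0.02,0],[0,0,0,-0.02,0],[0,0,0,-0.02,0],[0,0,0,-0.02,0]]]' | egrep 'time|tcp|force'
python3 - <<'E'
from h import *
for n in('side','wrist'): snap(n,n+'4')
d=np.load('pics/wrist4.npz');P=cloud(d)
print([round(float(x),1) for x in P[205:250,290,2]])
for n in('side0','side3','side4'):
    d=np.load('pics/'+n+'.npz');P=cloud(d)
    print(n,[np.round(np.median(P[v-2:v+3,u-3:u+4].reshape(-1,3),0),1).tolist() for u,v in((277,205),(291,212),(307,220),(323,229))])
cv2.imwrite('pics/side4c.png',cv2.resize(cv2.imread('pics/side4.png')[150:250,240:360],None,fx=6,fy=6,interpolation=cv2.INTER_CUBIC))
E
```

```text
tcp_pos: [547.0, 100.3, 88.2]
force: [-0.6, -0.3, 3.7]
tcp_pos: [547.0, 100.3, 89.2]
force: [-1.1, -1.0, 2.2]
tcp_pos: [547.1, 100.3, 90.0]
force: [0.9, 0.2, 1.1]
time_s: 5.17
tcp_pos: [546.8, 100.2, 109.6]
force: [0.4, -0.3, -0.5]
[56.3, 56.9, 57.5, 57.1, 56.9, 57.1, 57.5, 57.9, 58.7, 58.0, 58.7, 58.6, 57.8, 57.9, 61.7, 63.0, 65.3, 64.1, 65.6, 67.1, 67.1, 65.6, 65.5, 65.8, 65.4, 66.4, 65.8, 66.7, 65.8, 65.4, 64.9, 66.3, 65.4, 65.7, 66.6, 66.6, 65.5, 66.6, 65.8, 66.1, 64.8, 66.4, 65.9, 65.8, 93.0]
side0 [[543.7, 93.8, 66.0], [541.3, 50.5, 70.9], [543.2, 7.6, 70.6], [542.9, -35.8, 70.0]]
side3 [[540.5, 90.5, 69.7], [541.6, 50.6, 70.3], [543.9, 7.6, 70.6], [542.3, -35.3, 70.0]]
side4 [[543.5, 94.3, 66.6], [541.4, 49.3, 70.7], [543.4, 7.8, 70.3], [542.9, -35.6, 70.2]]
```

View pics/side4c.png

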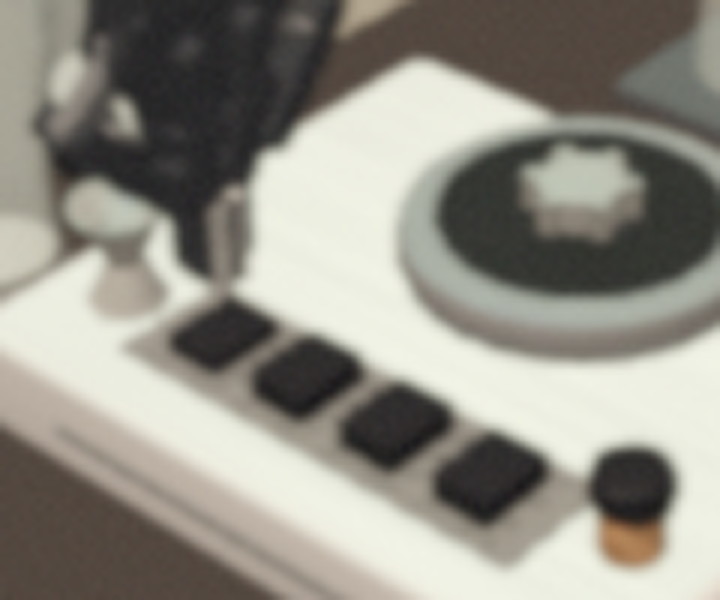

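Both cameras put key 1 about 4.3 mm lower than the others (66 against 70), and it is unchanged after the tap. I'll tap key 2 next, watching for contact from a higher point.

```bash
python3 -m jog '[[[0,0,0.014,0,0],[0,0,0.028,0,0],[0,0,0.042,0,0],[0,0,0.042,0.004,0],[0,0,0.042,0.009,0],[0,0,0.042,0.009,0],[0,0,0.042,0.009,0],[0,0,0.042,0.009,0]]]' | egrep 'time|tcp|force'; python3 -m jog '[[[0,0,0,0.001,0],[0,0,0,0.001,0],[0,0,0,0.001,0]]]' | egrep 'tcp|force'; python3 -m jog '[[[0,0,0,0.001,0],[0,0,0,0.001,0],[0,0,0,0.001,0]]]' | egrep 'tcp|force'
```

```text
time_s: 5.93
tcp_pos: [546.0, 58.8, 99.7]
force: [0.4, -0.5, 0.3]
tcp_pos: [546.1, 59.1, 98.8]
force: [0.1, -0.4, -0.1]
tcp_pos: [546.1, 59.2, 97.8]
force: [0.7, -0.3, 0.1]
```

```bash
python3 -m jog '[[[0,0,0,0.001,0],[0,0,0,0.001,0],[0,0,0,0.001,0]]]' | egrep 'tcp|force'; python3 -m jog '[[[0,0,0,0.001,0],[0,0,0,0.001,0],[0,0,0,0.001,0]]]' | egrep 'tcp|force'; python3 -m jog '[[[0,0,0,0.001,0],[0,0,0,0.001,0],[0,0,0,0.001,0]]]' | egrep 'tcp|force'
```

```text
tcp_pos: [546.0, 59.2, 96.7]
force: [-0.6, -0.6, 0.3]
tcp_pos: [545.9, 59.1, 95.6]
force: [0.6, -0.6, -0.3]
tcp_pos: [545.9, 59.1, 94.5]
force: [-0.2, -0.1, -0.4]
```

```bash
python3 -m jog '[[[0,0,0,0.001,0],[0,0,0,0.001,0],[0,0,0,0.001,0]]]' | egrep 'time|tcp|force'
python3 - <<'E'
from h import *
for n in('side','wrist'): snap(n,n+'5')
print(read_state()['force'])
cv2.imwrite('pics/wrist5c.png',cv2.resize(cv2.imread('pics/wrist5.png')[100:300,220:400],None,fx=3,fy=3,interpolation=cv2.INTER_CUBIC))
d=np.load('pics/wrist5.npz');P=cloud(d)
print([round(float(x),1) for x in P[200:262,290,2]])
E
```

```text
time_s: 7.43
tcp_pos: [546.0, 59.1, 93.7]
force: [0.0, -0.3, 1.3]
[-0.42384137 -0.83808667  2.05331335]
[65.6, 65.6, 58.9, 57.5, 57.3, 57.7, 57.4, 55.8, 57.0, 56.3, 57.1, 56.8, 57.4, 57.0, 56.6, 56.6, 57.0, 57.1, 58.2, 55.9, 56.6, 57.4, 57.8, 56.5, 56.6, 56.5, 57.1, 56.8, 57.6, 58.9, 61.1, 62.3, 64.4, 65.6, 67.4, 67.1, 68.3, 68.8, 69.6, 70.6, 69.4, 70.0, 70.1, 70.0, 70.6, 70.1, 69.8, 70.1, 69.5, 76.8, 77.7, 78.6, 80.0, 81.8, 82.4, 83.1, 83.8, 84.9, 86.2, 86.2, 88.9, 88.6]
```

View pics/wrist5c.png

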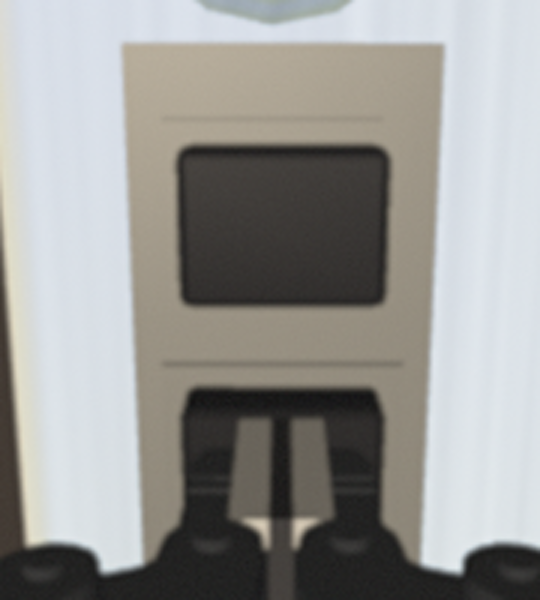

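Contact on key 2 comes at TCP z≈94.2, about 4 mm higher than on key 1. I'll press 2 mm more to feel it give.

```bash
python3 -m jog '[[[0,0,0,0.001,0],[0,0,0,0.001,0],[0,0,0,0.001,0]]]' | egrep 'tcp|force'; python3 -m jog '[[[0,0,0,0.001,0],[0,0,0,0.001,0],[0,0,0,0.001,0]]]' | egrep 'tcp|force'; python3 -c "
from h import *
d=snap('wrist','wrist6');P=cloud(d);print(np.round(np.median(P[238:249,286:294,2]),1),read_state()['force'])"
python3 -m jog '[[[0,0,0,-0.004,0],[0,0,0,-0.010,0],[0,0,0,-0.016,0],[0,0,0,-0.016,0],[0,0,0.014,-0.016,0],[0,0,0.028,-0.016,0],[0,0,0.042,-0.016,0],[0,0,0.042,-0.016,0],[0,0,0.042,-0.010,0],[0,0,0.042,-0.005,0],[0,0,0.042,-0.005,0],[0,0,0.042,-0.005,0]]]' | egrep 'time|tcp|force'
```

```text
tcp_pos: [546.1, 59.1, 92.8]
force: [-0.0, -0.4, 2.6]
tcp_pos: [546.1, 59.1, 92.3]
force: [-1.5, -0.0, 5.5]
67.9 [-1.91881631  0.40921172  5.43757022]
time_s: 9.08
tcp_pos: [545.3, 17.8, 96.3]
force: [-0.3, -0.8, -0.0]
```

Run:
```python
from h import *
for n in('side','wrist'): snap(n,n+'7')
d=np.load('pics/side7.npz');P=cloud(d)
print([np.round(np.median(P[v-2:v+3,u-3:u+4].reshape(-1,3),0),1).tolist() for u,v in((277,205),(291,212),(307,220),(323,229))])
d=np.load('pics/wrist7.npz');P=cloud(d)
print([round(float(x),1) for x in P[140:262:3,292,2]])
cv2.imwrite('pics/side7c.png',cv2.resize(cv2.imread('pics/side7.png')[150:250,240:360],None,fx=5,fy=5,interpolation=cv2.INTER_CUBIC))
```

```text
[[543.6, 94.0, 66.5], [541.9, 51.2, 70.2], [541.3, 7.2, 70.7], [542.7, -35.3, 70.3]]
[57.6, 58.2, 57.1, 62.6, 215.3, 69.8, 69.3, 69.0, 70.6, 70.1, 69.9, 71.0, 70.5, 68.9, 70.8, 70.9, 70.4, 69.3, 69.2, 69.9, 70.0, 70.2, 57.2, 56.6, 57.1, 57.9, 56.7, 56.9, 57.7, 57.7, 62.2, 67.1, 69.3, 70.2, 69.4, 71.0, 70.8, 81.9, 84.8, 88.6, 91.4]
```

View pics/wrist7.png

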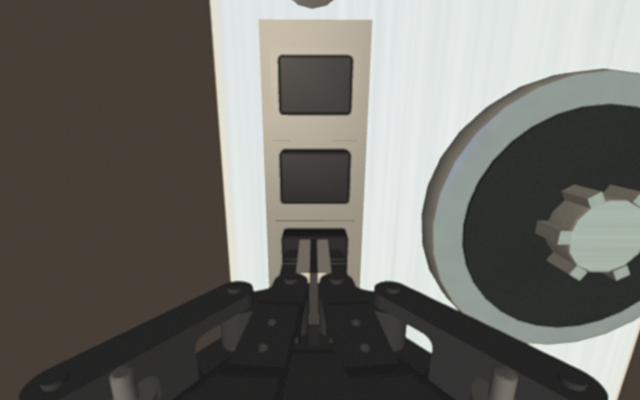

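View pics/side7c.png

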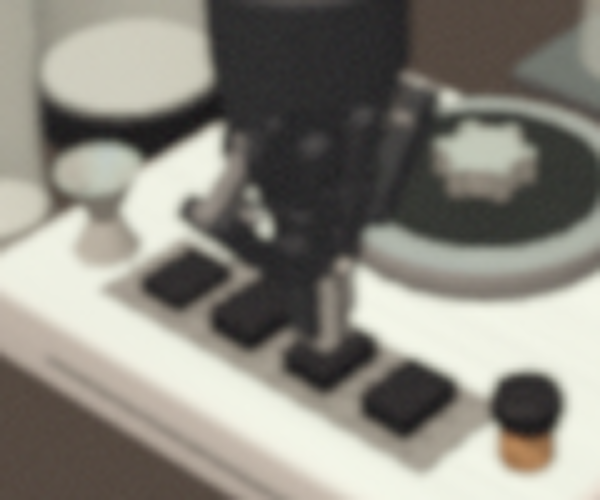

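```bash
python3 -m jog '[[[0,0,0,0.001,0],[0,0,0,0.001,0],[0,0,0,0.001,0]]]' | egrep 'tcp|force'; python3 -m jog '[[[0,0,0,0.001,0],[0,0,0,0.001,0],[0,0,0,0.001,0]]]' | egrep 'tcp|force'; python3 -m jog '[[[0,0,0,0.001,0],[0,0,0,0.001,0],[0,0,0,0.001,0]]]' | egrep 'tcp|force'
```

```text
tcp_pos: [546.0, 17.9, 96.0]
force: [0.7, -0.7, 0.5]
tcp_pos: [546.0, 17.8, 95.0]
force: [0.1, -0.7, 0.4]
tcp_pos: [546.1, 17.8, 94.1]
force: [0.0, -0.7, 1.0]
```

```bash
python3 -m jog '[[[0,0,0,0.0007,0],[0,0,0,0.0007,0],[0,0,0,0.0007,0]]]' | egrep 'tcp|force';  python3 -m jog '[[[0,0,0,0.0007,0],[0,0,0,0.0007,0],[0,0,0,0.0007,0]]]' | egrep 'time|tcp|force'
```

```text
tcp_pos: [546.2, 17.8, 93.5]
force: [-0.3, 0.5, 2.0]
time_s: 10.43
tcp_pos: [546.2, 17.8, 92.9]
force: [-0.7, 0.5, 2.7]
```

```bash
python3 -m jog '[[[0,0,0,0.0005,0],[0,0,0,0.0005,0],[0,0,0,0.0005,0]]]' | egrep 'time|tcp|force'; python3 -c "
from h import *
d=snap('wrist','wrist8');P=cloud(d);print(np.round(np.median(P[238:249,286:294,2]),1),read_state()['force'])"
```

```text
time_s: 10.68
tcp_pos: [546.2, 17.8, 92.6]
force: [-1.6, -0.2, 3.6]
68.3 [-2.11940862  0.48604622  4.04388508]
```

```bash
python3 -m jog '[[[0,0,0,-0.004,0],[0,0,0,-0.010,0],[0,0,0,-0.016,0],[0,0,0,-0.016,0],[0,0,0.014,-0.016,0],[0,0,0.028,-0.016,0],[0,0,0.042,-0.016,0],[0,0,0.042,-0.016,0],[0,0,0.042,-0.010,0],[0,0,0.042,-0.005,0],[0,0,0.042,-0.005,0],[0,0,0.042,-0.005,0]]]' | egrep 'time|tcp|force'
python3 - <<'E'
from h import *
for n in('side','wrist'): snap(n,n+'9')
d=np.load('pics/side9.npz');P=cloud(d)
print([np.round(np.median(P[v-2:v+3,u-3:u+4].reshape(-1,3),0),1).tolist() for u,v in((277,205),(291,212),(307,220),(323,229))])
d=np.load('pics/wrist9.npz');P=cloud(d)
print([round(float(x),1) for x in P[0:262:5,292,2]])
E
```

```text
time_s: 11.73
tcp_pos: [545.5, -23.4, 96.6]
force: [0.2, -0.6, -0.3]
[[544.4, 94.6, 66.3], [541.0, 50.0, 70.8], [543.4, 7.9, 70.4], [541.8, -35.3, 70.3]]
[65.9, 65.8, 66.2, 64.3, 59.1, 57.4, 58.0, 57.0, 57.3, 56.9, 58.0, 68.5, 70.5, 69.9, 70.0, 70.4, 71.0, 69.6, 69.7, 70.4, 70.7, 69.7, 70.2, 68.9, 58.6, 56.6, 56.5, 56.6, 57.0, 58.7, 61.4, 69.8, 68.8, 70.9, 69.9, 70.3, 70.7, 69.7, 69.7, 69.6, 70.1, 57.5, 57.0, 56.9, 58.0, 57.7, 60.4, 67.6, 69.7, 69.5, 80.2, 86.5, 93.1]
```

View pics/wrist9.png

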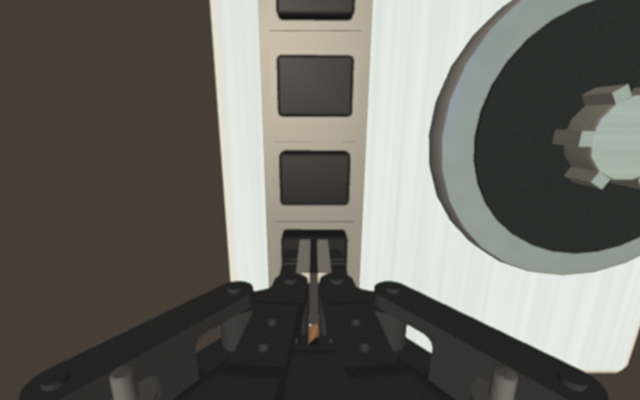

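Keys 2 and 3 are unchanged at 70 and key 1 is still at 66. Next I'll tap key 4.

```bash
python3 -m jog '[[[0,0,0,0.001,0],[0,0,0,0.001,0],[0,0,0,0.001,0]]]' | egrep 'tcp|force'; python3 -m jog '[[[0,0,0,0.001,0],[0,0,0,0.001,0],[0,0,0,0.001,0]]]' | egrep 'tcp|force'; python3 -m jog '[[[0,0,0,0.001,0],[0,0,0,0.001,0],[0,0,0,0.001,0]]]' | egrep 'tcp|force'
```

```text
tcp_pos: [546.1, -23.4, 96.3]
force: [0.8, 0.1, -0.2]
tcp_pos: [546.1, -23.4, 95.3]
force: [0.2, 0.6, 0.0]
tcp_pos: [546.1, -23.5, 94.2]
force: [-0.5, -0.1, -0.3]
```

```bash
python3 -m jog '[[[0,0,0,0.0007,0],[0,0,0,0.0007,0],[0,0,0,0.0007,0]]]' | egrep 'tcp|force';  python3 -m jog '[[[0,0,0,0.0007,0],[0,0,0,0.0007,0],[0,0,0,0.0007,0]]]' | egrep 'time|tcp|force';  python3 -c "
from h import *
d=snap('wrist','wrist10');P=cloud(d);print(np.round(np.median(P[238:249,286:294,2]),1),read_state()['force'])"
```

```text
tcp_pos: [546.1, -23.5, 93.6]
force: [-0.7, -0.1, 1.7]
time_s: 13.08
tcp_pos: [546.2, -23.5, 93.0]
force: [0.9, -0.3, 2.0]
68.6 [-0.56864928 -0.11604343  2.38614319]
```

All four are tapped: keys 2–4 are up (contact at TCP z 94.3, giving softly) and key 1 is the latched one (contact at 90.4). I'll go back over key 1.

```bash
python3 -m jog '[[[0,0,0,-0.005,0],[0,0,0,-0.015,0],[0,0,0,-0.025,0],[0,0,0,-0.025,0],[0,0,-0.030,-0.025,0],[0,0,-0.060,-0.025,0],[0,0,-0.090,-0.025,0],[0,0,-0.115,-0.025,0],[0,0,-0.1235,-0.025,0],[0,0,-0.1235,-0.025,0],[0,0,-0.1235,-0.025,0],[0,0,-0.1235,-0.025,0]]]' | egrep 'time|tcp|force'
python3 - <<'E'
from h import *
for n in('side','wrist'): snap(n,n+'11')
d=np.load('pics/side11.npz');P=cloud(d)
print([np.round(np.median(P[v-2:v+3,u-3:u+4].reshape(-1,3),0),1).tolist() for u,v in((277,205),(291,212),(307,220),(323,229))])
E
```

```text
time_s: 14.13
tcp_pos: [545.8, 99.0, 118.2]
force: [0.2, -0.8, 0.2]
[[544.3, 95.7, 66.2], [541.9, 51.5, 70.3], [542.9, 7.4, 70.3], [542.7, -35.1, 70.3]]
```

View pics/wrist11.png

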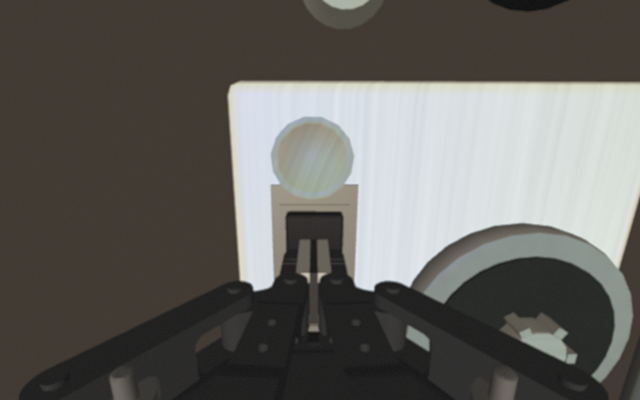

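Keys 2–4 are up and key 1 is low at (315,230), with the fingers over it. I'll descend and press it in.

```bash
python3 -m jog '[[[0,0.001,-0.001,0.010,0],[0,0.001,-0.001,0.020,0],[0,0.001,-0.001,0.025,0],[0,0.001,-0.001,0.026,0],[0,0.001,-0.001,0.026,0],[0,0.001,-0.001,0.026,0]]]' | egrep 'time|tcp|force'
python3 -m jog '[[[0,0,0,0.001,0],[0,0,0,0.002,0],[0,0,0,0.003,0],[0,0,0,0.003,0]]]' | egrep 'time|tcp|force'
```

```text
time_s: 14.73
tcp_pos: [546.7, 99.7, 91.8]
force: [-0.2, 0.0, -0.8]
time_s: 15.07
tcp_pos: [547.1, 99.8, 89.3]
force: [-0.7, 1.1, 2.8]
```

```bash
python3 -m jog '[[[0,0,0,0.001,0],[0,0,0,0.002,0],[0,0,0,0.002,0]]]' | egrep 'time|tcp|force'
python3 -m jog '[[[0,0,0,0.001,0],[0,0,0,0.0015,0],[0,0,0,0.0015,0]]]' | egrep 'time|tcp|force'
```

```text
time_s: 15.32
tcp_pos: [547.1, 99.8, 87.4]
force: [-0.9, -0.4, 3.7]
time_s: 15.57
tcp_pos: [547.1, 99.7, 85.9]
force: [-1.1, -1.1, 4.5]
```

```bash
python3 -m jog '[[[0,0,0,0.001,0],[0,0,0,0.001,0],[0,0,0,0.001,0]]]' | egrep 'time|tcp|force'
python3 -m jog '[[[0,0,0,0.001,0],[0,0,0,0.001,0],[0,0,0,0.001,0]]]' | egrep 'time|tcp|force'; python3 -c "
from h import *
d=snap('wrist','wrist12');P=cloud(d);print([round(float(x),1) for x in P[215:262,290,2]],read_state()['force'])"
```

```text
time_s: 15.82
tcp_pos: [547.1, 99.8, 84.9]
force: [-0.6, 0.2, 5.0]
time_s: 16.07
tcp_pos: [547.2, 99.8, 84.1]
force: [-1.9, -0.7, 5.6]
[97.4, 97.5, 97.8, 97.4, 97.6, 98.3, 97.7, 97.8, 57.7, 57.2, 57.5, 57.5, 57.5, 57.8, 59.4, 58.2, 58.3, 58.7, 59.2, 59.1, 59.2, 60.0, 59.2, 60.4, 60.0, 60.0, 60.1, 60.0, 59.8, 60.8, 59.7, 59.6, 58.9, 60.4, 67.2, 67.8, 68.9, 70.5, 71.4, 72.6, 73.6, 75.0, 76.0, 77.6, 76.4, 78.3, 80.1] [-1.62015886 -1.45796272  4.82757744]
```

```bash
python3 -m jog '[[[0,0,0,0.0007,0],[0,0,0,0.0007,0],[0,0,0,0.0007,0]]]' | egrep 'time|tcp|force'
python3 -m jog '[[[0,0,0,-0.002,0],[0,0,0,-0.005,0],[0,0,0,-0.010,0],[0,0,0,-0.020,0],[0,0,0,-0.030,0],[0,0,0,-0.045,0],[0,0,0,-0.060,0],[0,0,0,-0.060,0],[0,0,0,-0.060,0]]]' | egrep 'time|tcp|force'
python3 - <<'E'
from h import *
for n in('side','wrist','scene'): snap(n,n+'13')
d=np.load('pics/side13.npz');P=cloud(d)
print([np.round(np.median(P[v-2:v+3,u-3:u+4].reshape(-1,3),0),1).tolist() for u,v in((277,205),(291,212),(307,220),(323,229))])
d=np.load('pics/wrist13.npz');P=cloud(d)
print([round(float(x),1) for x in P[180:262:3,300,2]])
cv2.imwrite('pics/side13c.png',cv2.resize(cv2.imread('pics/side13.png')[100:280,200:440],None,fx=3.3,fy=3.3,interpolation=cv2.INTER_CUBIC))
E
```

```text
time_s: 16.37
tcp_pos: [547.2, 99.8, 84.1]
force: [-3.3, -0.6, 9.2]
time_s: 17.12
tcp_pos: [548.1, 99.9, 145.5]
force: [-0.4, 0.2, -0.6]
[[540.7, 89.5, 70.5], [541.1, 49.8, 70.6], [543.9, 6.9, 70.6], [542.5, -35.5, 70.2]]
[97.3, 98.7, 97.5, 57.4, 55.8, 56.8, 58.0, 58.2, 66.2, 70.2, 70.5, 69.6, 70.3, 69.5, 69.9, 69.0, 70.3, 70.9, 69.8, 69.6, 125.9, 129.2, 133.5, 135.9, 139.6, 142.3, 145.0, 149.8]
```

View pics/side13c.png

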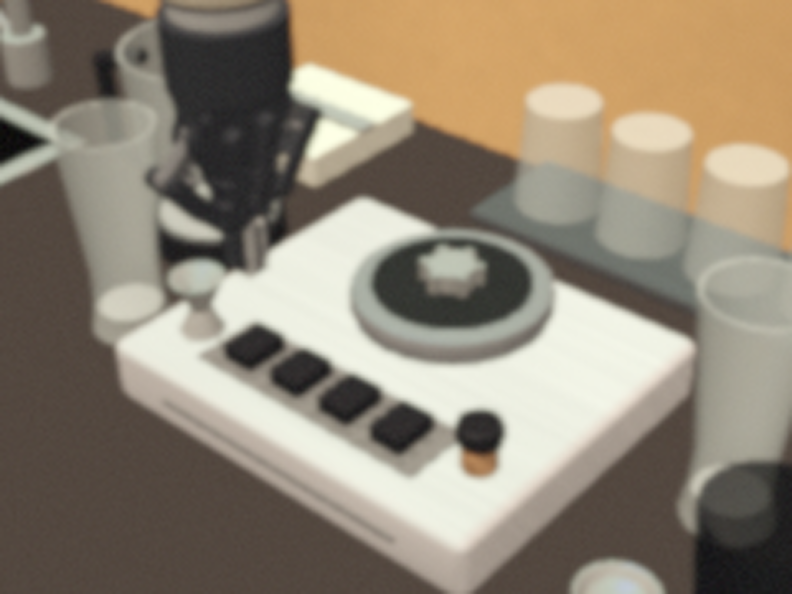

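The stop was felt (9 N with no further travel). On release, key 1 came up, and all four keys now read 70.2–70.6. The jigger, stopper and glasses stand where they were, and the gripper is clear of everything. I'll hand the job in.

```bash
python3 -c "
from rig import *
print(close_job())"
```

```text
the job is handed in; nothing more can be done
None
```

The latched key was the leftmost one. It has been pressed in and let go, all four keys are now up, and the job was handed in after about 17 s of the 56 s.

**Tapping:** I tapped the four keys from left to right with the shut fingertips, pushing each 1.5–3 mm. The leftmost key met the fingers about 4 mm lower than the other three, and both cameras showed it about 4 mm lower too. Pictures after each tap showed every key still as it had been.

**Pressing:** I then pushed the leftmost key to its stop. The force rose to 9 N with no further travel and the cap read about 60 mm. I let go by lifting the fingers clear.

**Last checks:** The side camera read all four key tops at 70.2–70.6 mm, and the wrist camera read about 70 mm for the key I pressed. That is about 1 mm above the true 69 mm, the same offset as before. The jigger, stopper and left-hand glass looked unmoved, and the gripper ended about 50 mm clear of the keys.

**What disagreed:**
- The forces alone did not match the description cleanly. The latched key gave way gradually instead of feeling firm up to 2.8 N.
- My taps on keys 2 and 3 read up to about 5.5 N and 4 N at 2 mm, where about 2 N was expected.
- I therefore decided mainly on the height at contact and the camera depth, which agreed with each other.
- The tap on the latched key may have taken it to about 7 mm of stroke, deeper than I intended. It returned to latched and was not set off.

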